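# Space the second block on the glue-up board

## Robot

A 7-joint arm with a two-finger parallel gripper is mounted at the origin on the work surface. World frame = base frame: x ahead of the robot, y to its left, z up, the work surface at z = 0. Lengths are in m, angles in rad, forces in N, time in s.
With the tool pointing down it reaches from about 0.425 to 0.875 m from the base axis. Payload 4.7 kg.
Tool frame: the origin (TCP) lies midway between the tips of the shut fingers; the grasp point (between the pads) lies 19 mm behind it; z points along the fingers, y is the direction in which the jaws open and shut (so a half turn about z gives the same grasp; the last joint's range is limited). The gripper opens to 87 mm and grips with 3 to 60 N. Pads are 19 mm wide; open, the fingers measure 117 mm over their backs; the gripper's body (75 mm by 190 mm) begins 51 mm behind the grasp point.
Start: joints at [-1.246, 0.321, -0.07, 1.45, 0.023, 1.371, -0.057], TCP at [0.199, 0.619, 0.223] pointing down, gripper open.
Joint ranges: [-2.86, 2.86], [-0.3, 2.09], [-1.38, 1.24], [0.06, 2.45], [-1.56, 4.7], [0.09, 2.05], [-2.69, 2.69]. Speed limits (rad/s): [2.57, 2.57, 3.14, 3.14, 3.14, 3.14, 3.14].

## Interface

Orientations are given as a rotation vector (axis times angle).
In Python, from bench import * gives the robot as it stands. The module is installed in compiled form; this text tells all that it offers.
- The arm moves only by the tool play_rows, never from a script. Its argument "series" is one flat list of numbers, 7 for each row, row after row: the opening in per cent of the stroke, from 0 (shut) to 100 (fully open), then the shift along the tool's x, y, z in m, then the turn, a rotation vector about the tool's x, y, z in degrees. In form: [fingers, tx, ty, tz, rx, ry, rz, fingers, tx, ty, tz, rx, ry, rz, ...]. A call has 1 to 10 rows; each row is the pose to reach, as a shift and turn from the pose commanded when the call began, along the tool's axes at that moment; what a row does not reach only later rows make up. A row lasts 1/12 s, in which the tool goes at most 41.7 mm and 7.16 degrees, less where a joint would pass 70% of its speed; a pose out of reach is approached as far as the arm can. A call with a gripper value outside its range is refused whole. The fingers move at their own pace and stop on an object; "force" is the grip in N (left out, the last holds). Time passes only in rows, so rows that repeat a pose let the fingers close. It gives the time, the measured TCP pose, the force and the opening at its end, in the units of the state.
- get_state(): the state, without advancing time (a new reading comes with each control period).
- get_image(name): name is "scene" or "top" or "wrist"; returns a dict with "frame" (400x640x3 uint8, red, green, blue), "fx", "fy", "cx", "cy" (pixels), "R" (3x3) and "t" (3): a world point X has camera coordinates R X + t. Camera axes: x right, y down, z forward; pixel columns grow to the right and rows downward; lengths in m; the calibration is good to about 2 mm. A picture is of the moment at which its call begins. There is no depth.
- close_job(): hands the job in, once; it reports no verdict.
The state is a dict: "time": time; "joint_positions": joint angles; "qd": joint speeds; "joint_torque": joint torques, N m; "position": TCP position; "tool_rot": TCP orientation; "ft_force": force on the tool from outside, world axes, zero at the start; "torque": the same for the moment, N m; "grip_width": opening from 0.0 (shut) to 1.0 (fully open).
Only numpy, scipy, OpenCV 4.12 (cv2) and the standard library are available. Lean on these libraries where they do the work, as an engineer would, in place of code of your own. Each camera call takes 0.05 s, during which the arm holds its last target.

## Task

On the plywood base board one wooden block is already glued down near one end. Stand the metal spacer bar upright on the board against that block's inner end, then lay the loose block of the same size flat on the board on the other side of the spacer: pushed up snug and square to it, in line with the glued block so that their sides are flush. Leave the spacer standing in the gap, spanning the whole width of the blocks, and do not disturb the other things on the bench.

Things in the scene. Friction and masses are not known exactly. Their poses are not given: they have to be found in the camera images.
- board: fixed plywood base board lying on the bench, 140 (own x) by 300 (own y) by 18 mm thick; origin at the centre of its underside, z up. A wooden block 60 (x) by 120 (y) by 40 mm high is glued on its top, centred at board x = 0, y = -80 mm, its top 58 mm above the bench; the rest of the board's top is bare. The board does not move
- slot_edge (a point): point on the board's top surface at the foot of the inner end face of the glued block, in the middle of that 60 mm wide face (board x = 0, y = -20 mm, z = 18 mm); axes as the board's: +y points away from the glued block along the bare part of the board
- block: loose plain wooden block, the twin of the glued one: 60 (own x) by 120 (own y) by 40 mm high, about 0.24 kg, lying flat on the bench; origin at the centre of its underside, z up. Either 60 mm end may face the spacer
- spacer: loose spacer standing upright on the bench: an aluminium bar 120 long (own x) by 20 thick (own y) by 36 mm high with a dark wooden grip on the middle of its top, 50 long (x) by 20 thick (y), from 36 to 90 mm above its underside; about 0.3 kg; origin at the centre of its underside, z up. Either 120 mm face may touch the glued block
- spacer_grip (a point): middle of the spacer's wooden grip, 68 mm above the spacer's underside; a hand closing across the 20 mm thickness (spacer's y) here stays above the 40 mm high blocks
- offcut: bystander: shorter offcut of the same wood, 60 by 70 by 40 mm high; origin at the centre of its underside
- tape: bystander: roll of yellow tape lying flat, 96 mm across, 24 mm high; origin at the centre of its underside
- pliers: bystander: black-handled cutting pliers lying flat, 165 mm long along own x, 20 mm high; origin under the pivot
- rollers: bystander: axle with three white rollers, 130 mm long along own y, 40 mm high; origin under its middle
- ruler: bystander: steel rule lying flat, 30 by 300 by 4 mm; origin at the centre of its underside

How it is judged:
On the way:
1. the spacer stands upright on the board, beside the inner end of the glued block and no more than 20 mm from it, before the loose block is brought within 60 mm of its place (y of spacer in the frame of slot_edge between 0.007 and 0.03 m and x of spacer in the frame of slot_edge between -0.03 and 0.03 m and z of spacer in the frame of slot_edge between -0.003 and 0.004 m and angle between spacer's own z axis and vertical below 0.08 rad and horizontal distance between block and slot_edge above 0.14 m), for 0.2 s.
At the end, for the whole second after the job is handed in: Loose block flat on the board, 18.5 to 24 mm from the glued one, square within 0.05 rad, sides flush within 8 mm; spacer upright between them on the board, within 4 mm of the glued block, parallel within 0.06 rad, its middle within 25 mm of the centre line; both at rest (y of block in the frame of slot_edge between 0.0785 and 0.084 m and x of block in the frame of slot_edge between -0.008 and 0.008 m and z of block in the frame of slot_edge between -0.003 and 0.003 m and angle between each of block, spacer's own z axis and vertical below 0.05 rad and angle between the y axis of block and the y axis of board, either way round below 0.05 rad and y of spacer in the frame of slot_edge between 0.0085 and 0.014 m and x of spacer in the frame of slot_edge between -0.025 and 0.025 m and z of spacer in the frame of slot_edge between -0.003 and 0.003 m and angle between the y axis of spacer and the y axis of board, either way round below 0.06 rad and linear speed of each of block, spacer below 0.01 m/s); the robot touches nothing.
It fails at once if one of the bystanders is disturbed (moved more than 30 mm) (distance of any of offcut, tape, pliers, rollers, ruler from where it was at the start of the episode above 0.03 m).
It also fails if it takes over 54 s, if anything falls off the work surface, if the arm or the gripper's body presses on something with over 40 N, if the wrist force passes 120 N, or if a joint passes its speed limit or range.

## Working session

There is one attempt and no reset: what is moved stays moved. The work goes in short steps, Python scripts to look and compute and a tool call to move; the robot and the scene stay as the last step left them, time stands still between calls to the robot, and variables do not carry over. Pictures are saved under pics/ and viewed, and the job is handed in when it is done.

Besides the shell and the picture viewer there is one more tool, called after "Emit:" as name(argument=value, ...), one argument or row to a line, values as JSON. play_rows: Moves the arm, as the interface text tells. Its arguments: {"type":"object","properties":{"series":{"type":"array"},"force":{"type":"number"}},"required":["series"]}

```bash
mkdir -p pics
python3 - <<'E'
from bench import *
import cv2
s=get_state();print(s)
for n in ["scene","top","wrist"]:
    d=get_image(n);cv2.imwrite(f"pics/{n}0.png",d["frame"][:,:,::-1]);print(n,d["fx"],d["fy"],d["cx"],d["cy"],d["R"],d["t"])
E
```

```text
{'time': 0.0, 'joint_positions': array([-1.24586727,  0.32181498, -0.0700938 ,  1.45169821,  0.02259489,
        1.37080419, -0.05689085]), 'qd': array([ 1.96269625e-03,  7.57216314e-05, -1.55179819e-03,  4.24890042e-05,
       -9.68649308e-04,  1.89760436e-03, -5.72409526e-04]), 'joint_torque': array([ 8.08609566e-04, -4.91279376e+01, -4.03440781e-01, -3.12542689e+01,
       -6.38661068e-02,  4.34962485e-02,  1.88042814e-04]), 'position': array([0.19866843, 0.61829781, 0.22145515]), 'tool_rot': array([-4.86179344e-01, -3.10353287e+00,  3.02572110e-03]), 'ft_force': array([-0.04608769, -0.18351373,  0.17572141]), 'torque': array([ 0.02493072,  0.01280392, -0.05157968]), 'grip_width': 1.003645675179505}
scene 390.3481479299142 390.3481479299142 318.31803761168214 200.66240451822767 [[-0.54309107  0.83959377 -0.0115929 ]
 [ 0.65427129  0.41448101 -0.63256191]
 [-0.52629    -0.35112363 -0.77442304]] [ 0.32178577 -0.33198762  1.48149114]
top 421.8290092213103 421.8290092213103 317.3936560767985 205.50317604252328 [[-0.01952694 -0.99936193  0.02990688]
 [-0.99828827  0.01783914 -0.05569833]
 [ 0.05512927 -0.03094331 -0.99799964]] [-0.0083083   0.57962921  1.08248563]
wrist 341.411357756893 341.411357756893 316.7406700038052 204.26937703391832 [[ 0.30607369  0.95200613 -0.00179596]
 [ 0.92148921 -0.29578749  0.2517288 ]
 [ 0.23911614 -0.07870252 -0.96779615]] [-0.64942751 -0.03012809  0.38842647]
```

View pics/top0.png

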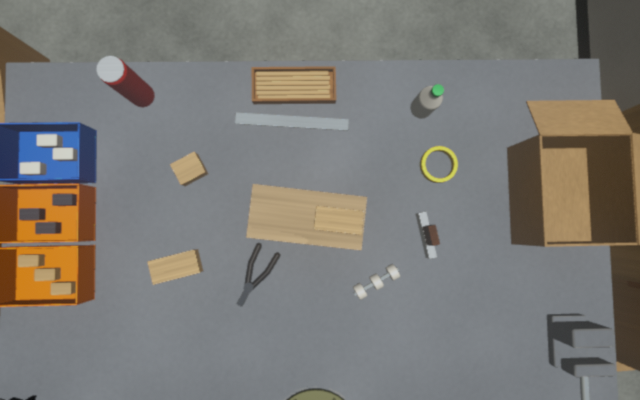

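View pics/scene0.png

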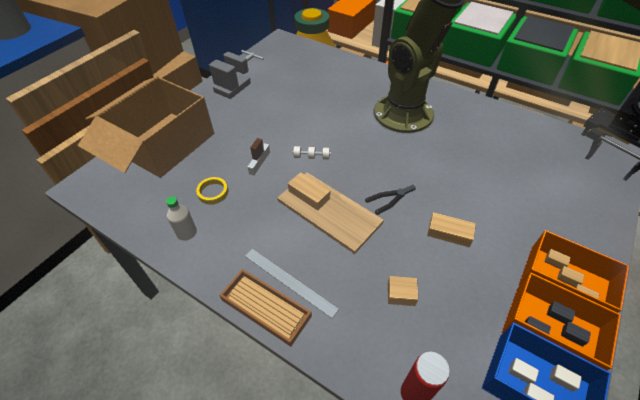

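View pics/wrist0.png

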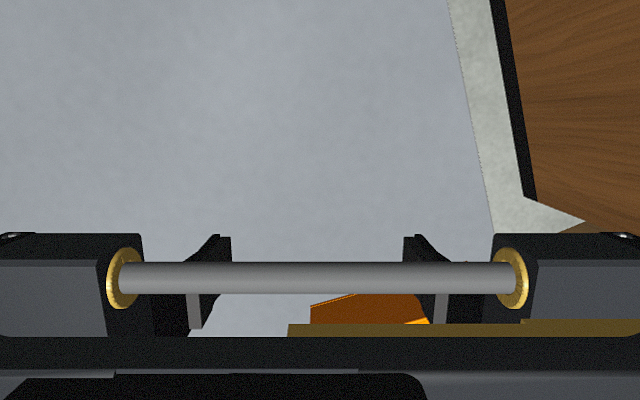

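```bash
cat > h.py <<'E'
from bench import *
import cv2, numpy as np
from scipy.spatial.transform import Rotation as Ro
def ray(d,uv,z):
    R=np.array(d["R"]);t=np.array(d["t"]);uv=np.atleast_2d(np.array(uv,float))
    c=-R.T@t
    r=np.c_[(uv[:,0]-d["cx"])/d["fx"],(uv[:,1]-d["cy"])/d["fy"],np.ones(len(uv))]@R
    return c+r*((z-c[2])/r[:,2])[:,None]
def proj(d,X):
    p=np.atleast_2d(X)@np.array(d["R"]).T+np.array(d["t"])
    return np.c_[d["fx"]*p[:,0]/p[:,2]+d["cx"],d["fy"]*p[:,1]/p[:,2]+d["cy"]]
def crop(d,x0,y0,x1,y1,k,name):
    im=cv2.resize(d["frame"][y0:y1,x0:x1,::-1],None,fx=k,fy=k,interpolation=cv2.INTER_CUBIC);cv2.imwrite("pics/"+name,im)
E
python3 - <<'E'
from h import *
d=get_image("top")
crop(d,235,170,395,290,5,"t1.png")
f=d["frame"]
hsv=cv2.cvtColor(f,cv2.COLOR_RGB2HSV)
m=cv2.inRange(hsv,(8,60,60),(28,255,255))
cs,_=cv2.findContours(m,cv2.RETR_EXTERNAL,cv2.CHAIN_APPROX_NONE)
for c in cs:
    if cv2.contourArea(c)<300: continue
    r=cv2.minAreaRect(c);print(cv2.contourArea(c),np.round(cv2.boxPoints(r),1).tolist(), [p[0].tolist() for p in cv2.approxPolyDP(c,4,True)])
a=np.zeros((400,640));
crop(d,140,230,220,300,8,"t2.png");crop(d,400,200,450,270,8,"t3.png")
E
```

```text
1140.5 [[146.8000030517578, 261.1000061035156], [196.89999389648438, 248.5], [202.60000610351562, 271.3999938964844], [152.5, 283.8999938964844]] [[197, 250], [148, 261], [152, 282], [199, 272]]
5908.0 [[246.10000610351562, 236.6999969482422], [252.1999969482422, 183.8000030517578], [366.5, 196.89999389648438], [360.3999938964844, 249.8000030517578]] [[253, 185], [247, 236], [360, 249], [365, 197]]
11070.0 [[0.0, 307.0], [0.0, 183.0], [95.0, 183.0], [95.0, 307.0]] [[95, 187], [0, 184], [0, 307], [76, 305], [94, 298], [95, 245], [0, 245], [95, 240]]
678.5 [[169.8000030517578, 163.60000610351562], [195.8000030517578, 150.60000610351562], [207.1999969482422, 173.39999389648438], [181.1999969482422, 186.39999389648438]] [[194, 152], [171, 164], [181, 184], [206, 173]]
20535.0 [[508.0, 99.0], [639.0, 99.0], [639.0, 370.0], [508.0, 370.0]] [[527, 101], [539, 134], [508, 148], [512, 242], [609, 245], [617, 370], [639, 369], [639, 289], [630, 286], [639, 282], [639, 104], [622, 111], [614, 99]]
2908.5 [[251.0, 67.0], [335.0, 67.0], [335.0, 102.0], [251.0, 102.0]] [[251, 68], [254, 102], [335, 100], [334, 67]]
1099.5 [[0.0, 121.0], [0.0, 27.0], [48.0, 27.0], [48.0, 121.0]] [[0, 27], [4, 121], [4, 64], [48, 59]]
```

View pics/t1.png

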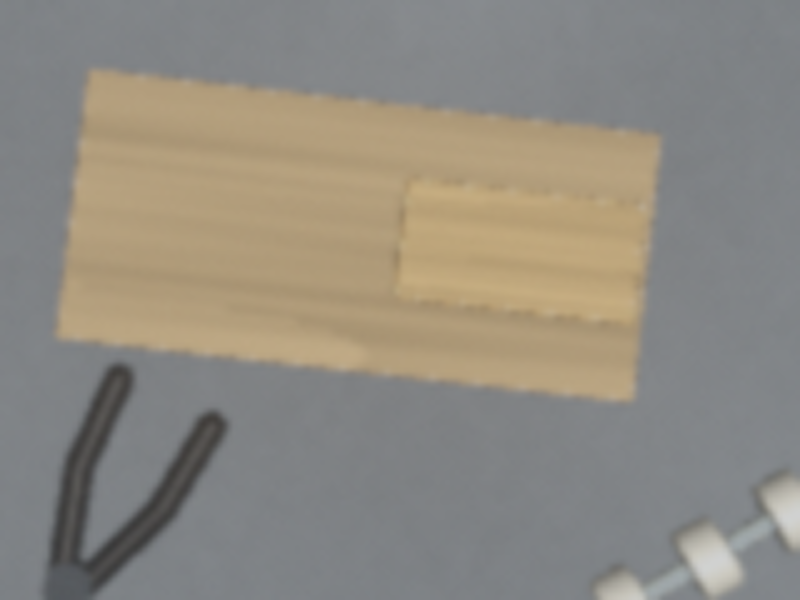

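View pics/t2.png

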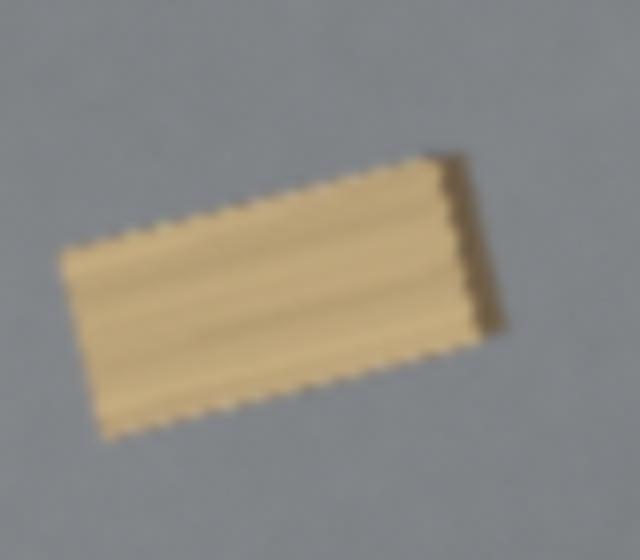

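View pics/t3.png

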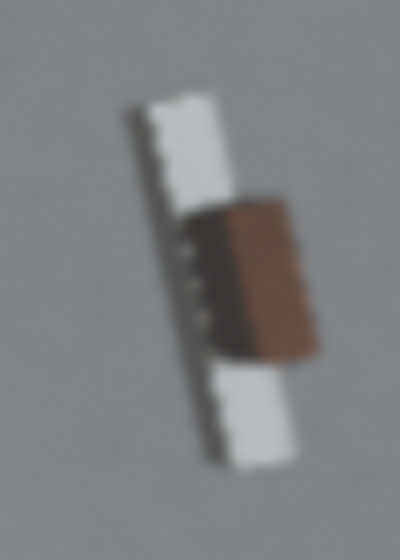

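Run:
```python
from h import *
d=get_image("top")
def fix(p,k,x0,y0): return (np.array(p,float)+.5)/k-.5+[x0,y0]
def rep(n,p,z):
    X=ray(d,p,z)[:,:2];print(n,np.round(X,4).tolist(),"c",X.mean(0).round(4),"len",np.linalg.norm(np.roll(X,-1,0)-X,axis=1).round(4))
    e=[np.degrees(np.arctan2(*(X[(i+1)%4]-X[i])[::-1])).round(2) for i in range(4)];print("   ang",e)
rep("board",fix([(90,70),(660,133),(633,401),(57,338)],5,235,170),.018)
rep("glued",fix([(405,180),(653,205),(638,323),(397,297)],5,235,170),.058)
rep("block",fix([(60,250),(436,155),(484,340),(102,438)],8,140,230),.04)
rep("bar",fix([(148,103),(210,93),(298,458),(235,470)],8,400,200),.036)
rep("grip",fix([(228,203),(285,200),(318,350),(262,360)],8,400,200),.09)
```

```text
board [[0.6392, 0.1481], [0.6013, -0.1482], [0.4622, -0.1305], [0.5008, 0.1665]] c [0.5509 0.009 ] len [0.2987 0.1402 0.2995 0.1397]
   ang [np.float64(-97.29), np.float64(172.75), np.float64(82.6), np.float64(-7.6)]
glued [[0.5769, -0.0134], [0.5621, -0.1378], [0.5031, -0.1287], [0.5185, -0.0082]] c [ 0.5401 -0.072 ] len [0.1253 0.0597 0.1214 0.0587]
   ang [np.float64(-96.79), np.float64(171.26), np.float64(82.73), np.float64(-5.01)]
block [[0.4472, 0.4102], [0.4743, 0.2936], [0.4163, 0.2789], [0.3887, 0.3971]] c [0.4316 0.345 ] len [0.1197 0.0599 0.1214 0.06  ]
   ang [np.float64(-76.9), np.float64(-165.77), np.float64(103.17), np.float64(12.61)]
bar [[0.5558, -0.2774], [0.5586, -0.2976], [0.4412, -0.322], [0.4378, -0.3016]] c [ 0.4983 -0.2996] len [0.0204 0.12   0.0208 0.1204]
   ang [np.float64(-81.97), np.float64(-168.25), np.float64(99.38), np.float64(11.58)]
grip [[0.5229, -0.2863], [0.5235, -0.3039], [0.4777, -0.3125], [0.475, -0.2951]] c [ 0.4998 -0.2995] len [0.0176 0.0466 0.0175 0.0488]
   ang [np.float64(-88.12), np.float64(-169.45), np.float64(98.8), np.float64(10.4)]
```

```bash
cat >> h.py <<'E'
def to(x,y,z,phi,s=None):
    s=s or get_state();p=np.array(s["position"]);R=Ro.from_rotvec(s["tool_rot"]).as_matrix()
    c,q=np.cos(np.radians(phi)),np.sin(np.radians(phi))
    T=np.array([[-q,c,0],[c,q,0],[0,0,-1]]).T
    print("shift mm",(R.T@(np.array([x,y,z])-p)*1000).round(1),"turn deg",np.degrees(Ro.from_matrix(R.T@T).as_rotvec()).round(2))
    return p,R
def st():
    s=get_state();R=Ro.from_rotvec(s["tool_rot"]).as_matrix()
    print("t",round(s["time"],2),"p",np.round(s["position"],4),"phi",np.degrees(np.arctan2(R[1,1],R[0,1])).round(2),"zax",R[:,2].round(3),"F",np.round(s["ft_force"],1),"grip",round(s["grip_width"],3),"q",np.round(s["joint_positions"],2))
E
python3 -c "
from h import *
st();to(.40,.42,.25,20)"
```

```text
t 0.25 p [0.1988 0.6186 0.2221] phi 72.19 zax [-0.    -0.001 -1.   ] F [ 0.8 -0.5  1.3] grip 0.999 q [-1.25  0.32 -0.07  1.45  0.02  1.37 -0.06]
shift mm [-252.4 -127.6  -27.8] turn deg [-4.000e-02  3.000e-02  5.219e+01]
```

Emit:
play_rows(
  series=[100, -0.252, -0.128, -0.028, 0, 0, 52, 100, -0.252, -0.128, -0.028, 0, 0, 52, 100, -0.252, -0.128, -0.028, 0, 0, 52, 100, -0.252, -0.128, -0.028, 0, 0, 52, 100, -0.252, -0.128, -0.028, 0, 0, 52, 100, -0.252, -0.128, -0.028, 0, 0, 52, 100, -0.252, -0.128, -0.028, 0, 0, 52, 100, -0.252, -0.128, -0.028, 0, 0, 52, 100, -0.252, -0.128, -0.028, 0, 0, 52],
)

```text
time: 1.0
position: [0.4021, 0.4175, 0.2511]
tool_rot: [1.806, 2.57, 0.001]
ft_force: [-0.4, 1.1, -0.5]
grip_width: 0.998
```

```bash
python3 -c "
from h import *
st();to(.55,.08,.25,-30)"
```

```text
t 1.0 p [0.4021 0.4175 0.2511] phi 19.8 zax [ 0.001  0.    -1.   ] F [-0.4  1.1 -0.5] grip 0.998 q [-1.01  0.16  0.18  1.6  -0.03  1.39 -0.48]
shift mm [-367.7   24.8    1.1] turn deg [ 6.00e-02 -3.00e-02  4.98e+01]
```

Emit:
play_rows(
  series=[100, -0.368, 0.025, 0, 0, 0, 50, 100, -0.368, 0.025, 0, 0, 0, 50, 100, -0.368, 0.025, 0, 0, 0, 50, 100, -0.368, 0.025, 0, 0, 0, 50, 100, -0.368, 0.025, 0, 0, 0, 50, 100, -0.368, 0.025, 0, 0, 0, 50, 100, -0.368, 0.025, 0, 0, 0, 50, 100, -0.368, 0.025, 0, 0, 0, 50, 100, -0.368, 0.025, 0, 0, 0, 50, 100, -0.368, 0.025, 0, 0, 0, 50],
)

```text
time: 1.83
position: [0.5522, 0.0751, 0.2508]
tool_rot: [2.721, 1.561, -0.0]
ft_force: [-0.4, -0.7, 0.5]
grip_width: 0.999
```

```bash
python3 -c "
from h import *
st();to(.499,-.2995,.2,-78.3)"
```

```text
t 1.83 p [0.5522 0.0751 0.2508] phi -30.3 zax [ 0.002 -0.004 -1.   ] F [-0.4 -0.7  0.5] grip 0.999 q [-0.66  0.11  0.52  1.66 -0.05  1.38 -0.66]
shift mm [-350.1  142.9   52.2] turn deg [2.6e-01 4.0e-02 4.8e+01]
```

Emit:
play_rows(
  series=[100, -0.35, 0.143, 0.052, 0, 0, 48, 100, -0.35, 0.143, 0.052, 0, 0, 48, 100, -0.35, 0.143, 0.052, 0, 0, 48, 100, -0.35, 0.143, 0.052, 0, 0, 48, 100, -0.35, 0.143, 0.052, 0, 0, 48, 100, -0.35, 0.143, 0.052, 0, 0, 48, 100, -0.35, 0.143, 0.052, 0, 0, 48, 100, -0.35, 0.143, 0.052, 0, 0, 48, 100, -0.35, 0.143, 0.052, 0, 0, 48, 100, -0.35, 0.143, 0.052, 0, 0, 48],
)

```text
time: 2.67
position: [0.4972, -0.2982, 0.1979]
tool_rot: [3.121, 0.323, -0.004]
ft_force: [-2.0, -0.9, 0.8]
grip_width: 1.004
```

Emit:
play_rows(
  series=[100, 0, 0, 0, 0, 0, 0, 100, 0, 0, 0, 0, 0, 0, 100, 0, 0, 0, 0, 0, 0],
)

```text
time: 2.92
position: [0.5016, -0.2887, 0.1983]
tool_rot: [-3.121, -0.34, -0.0]
ft_force: [0.9, -0.7, -0.7]
grip_width: 1.002
```

Run:
```python
from h import *
st();to(.499,-.2995,.049,-78.3)
d=get_image("wrist");cv2.imwrite("pics/w1.png",d["frame"][:,:,::-1])
```

```text
t 2.92 p [ 0.5016 -0.2887  0.1983] phi -77.55 zax [ 0.     0.002 -1.   ] F [ 0.9 -0.7 -0.7] grip 1.002 q [-0.24  0.23  0.84  1.69 -0.18  1.3  -0.72]
shift mm [ -4.9  10.2 149.3] turn deg [-0.09 -0.03  0.75]
```

View pics/w1.png

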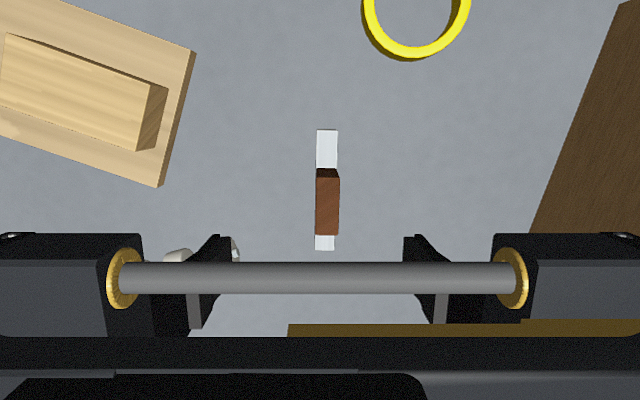

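Run:
```python
from h import *
d=get_image("wrist")
crop(d,280,110,380,260,5,"w1c.png")
print("tcp",proj(d,[get_state()["position"]]))
print("bar far",ray(d,[(317,129),(338,130)],.036).round(4).tolist(), "near z.036",ray(d,[(315,250),(335,250)],.036).round(4).tolist())
print("grip top",ray(d,[(316,177),(340,177),(338,235),(315,234)],.09).round(4).tolist())
print("pred", proj(d,[[.499,-.2995,.09]]))
```

```text
tcp [[317.87111883 255.70637722]]
bar far [[0.557, -0.2762, 0.036], [0.5603, -0.2954, 0.036]] near z.036 [[0.4397, -0.3, 0.036], [0.4441, -0.3198, 0.036]]
grip top [[0.5222, -0.2831, 0.09], [0.5263, -0.3018, 0.09], [0.4783, -0.3115, 0.09], [0.4751, -0.2926, 0.09]]
pred [[329.54967684 208.63610926]]
```

View pics/w1c.png

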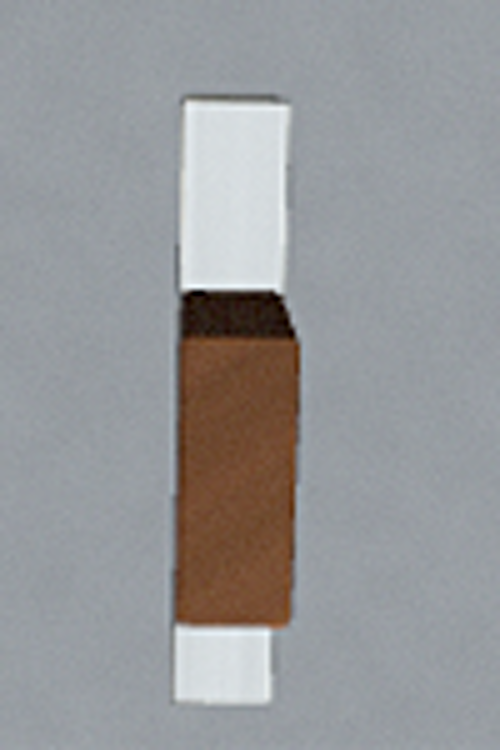

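```bash
python3 -c "
from h import *
st();to(.500,-.2978,.049,-78.3)"
```

```text
t 3.02 p [ 0.5015 -0.2889  0.1985] phi -77.55 zax [ 0.     0.001 -1.   ] F [0.7 0.5 0.6] grip 1.0 q [-0.24  0.23  0.84  1.69 -0.18  1.3  -0.72]
shift mm [ -3.5   8.5 149.5] turn deg [-0.06 -0.04  0.75]
```

First aligning at half height, then down and closing.

Emit:
play_rows(
  series=[100, -0.0035, 0.0085, 0.03, 0, 0, 0.75, 100, -0.0035, 0.0085, 0.06, 0, 0, 0.75, 100, -0.0035, 0.0085, 0.08, 0, 0, 0.75, 100, -0.0035, 0.0085, 0.1, 0, 0, 0.75, 100, -0.0035, 0.0085, 0.12, 0, 0, 0.75, 100, -0.0035, 0.0085, 0.135, 0, 0, 0.75, 100, -0.0035, 0.0085, 0.145, 0, 0, 0.75, 100, -0.0035, 0.0085, 0.1495, 0, 0, 0.75, 100, -0.0035, 0.0085, 0.1495, 0, 0, 0.75, 100, -0.0035, 0.0085, 0.1495, 0, 0, 0.75],
)

```text
time: 3.85
position: [0.4993, -0.3004, 0.0497]
tool_rot: [3.125, 0.315, 0.002]
ft_force: [-0.3, 0.3, 0.6]
grip_width: 1.003
```

```bash
python3 -c "
from h import *
st();to(.500,-.2978,.049,-78.3)"
```

```text
t 3.85 p [ 0.4993 -0.3004  0.0497] phi -78.51 zax [ 0.001 -0.    -1.   ] F [-0.3  0.3  0.6] grip 1.003 q [-0.15  0.41  0.78  1.84 -0.33  1.03 -0.61]
shift mm [ 1.2 -2.4  0.7] turn deg [ 0.02 -0.05 -0.21]
```

Emit:
play_rows(
  series=[100, 0.001, -0.002, 0.0005, 0, 0, 0, 100, 0.001, -0.002, 0.0005, 0, 0, 0, 0, 0.001, -0.002, 0.0005, 0, 0, 0, 0, 0.001, -0.002, 0.0005, 0, 0, 0, 0, 0.001, -0.002, 0.0005, 0, 0, 0, 0, 0.001, -0.002, 0.0005, 0, 0, 0, 0, 0.001, -0.002, 0.0005, 0, 0, 0, 0, 0.001, -0.002, 0.0005, 0, 0, 0, 0, 0.001, -0.002, 0.0005, 0, 0, 0, 0, 0.001, -0.002, 0.0005, 0, 0, 0],
  force=25,
)

```text
time: 4.68
position: [0.4991, -0.2985, 0.0485]
tool_rot: [-3.126, -0.313, 0.0]
ft_force: [-0.9, 0.7, 0.8]
grip_width: 0.48
```

Run:
```python
from h import *
st()
d=get_image("wrist");cv2.imwrite("pics/w2.png",d["frame"][:,:,::-1])
to(.5495,-.0,.2,-97.35)
```

```text
t 4.68 p [ 0.4991 -0.2985  0.0485] phi -78.56 zax [-0.  0. -1.] F [-0.9  0.7  0.8] grip 0.48 q [-0.15  0.41  0.78  1.84 -0.33  1.03 -0.61]
shift mm [ 108.6 -282.6 -151.5] turn deg [-0.    0.   18.79]
```

View pics/w2.png

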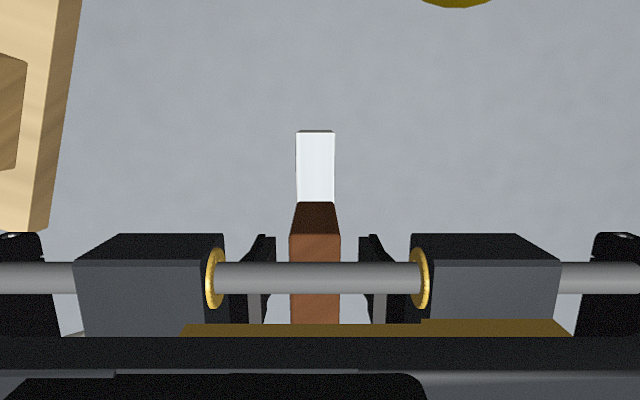

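Well centred; the fingers are still closing (opening 0.48).

Emit:
play_rows(
  series=[0, 0, 0, 0, 0, 0, 0, 0, 0, 0, 0, 0, 0, 0, 0, 0, 0, 0, 0, 0, 0, 0, 0, 0, 0, 0, 0, 0, 0, 0, 0, 0, 0, 0, 0, 0, 0, 0, 0, 0, 0, 0, 0, 0, 0, 0, 0, 0, 0, 0, 0, 0, 0, 0, 0, 0],
)

```text
time: 5.4
position: [0.4991, -0.2984, 0.0485]
tool_rot: [-3.126, -0.313, 0.0]
ft_force: [0.1, -0.6, -0.7]
grip_width: 0.23
```

Run:
```python
from h import *
st()
d=get_image("wrist");cv2.imwrite("pics/w3.png",d["frame"][:,:,::-1])
```

```text
t 5.4 p [ 0.4991 -0.2984  0.0485] phi -78.56 zax [-0.  0. -1.] F [ 0.1 -0.6 -0.7] grip 0.23 q [-0.15  0.41  0.78  1.84 -0.33  1.03 -0.61]
```

View pics/w3.png

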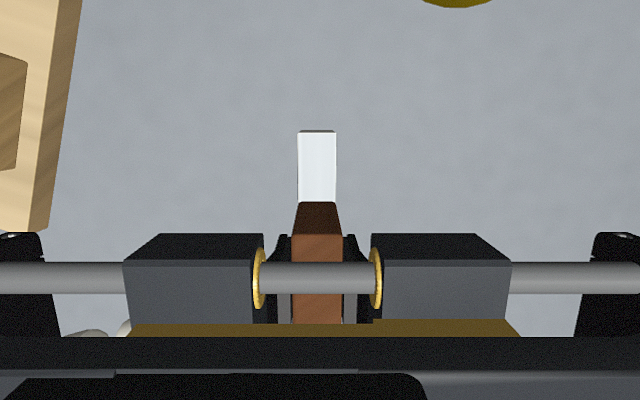

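Emit:
play_rows(
  series=[0, 0, 0, -0.01, 0, 0, 0, 0, 0, 0, -0.035, 0, 0, 0, 0, 0, 0, -0.07, 0, 0, 0, 0, 0, 0, -0.1, 0, 0, 0, 0, 0.027, -0.071, -0.12, 0, 0, 5, 0, 0.04, -0.105, -0.12, 0, 0, 10, 0, 0.054, -0.14, -0.12, 0, 0, 15, 0, 0.068, -0.175, -0.12, 0, 0, 18.8, 0, 0.081, -0.21, -0.12, 0, 0, 18.8, 0, 0.081, -0.21, -0.12, 0, 0, 18.8],
)

```text
time: 6.28
position: [0.5376, -0.0692, 0.169]
tool_rot: [-3.132, 0.19, -0.001]
ft_force: [0.1, 1.5, -3.0]
grip_width: 0.232
```

Run:
```python
from h import *
st()
to(.551,.012,.16,-97.35)
```

```text
t 6.28 p [ 0.5376 -0.0692  0.169 ] phi -96.96 zax [ 0.001  0.004 -1.   ] F [ 0.1  1.5 -3. ] grip 0.232 q [-0.62  0.15  0.77  1.82 -0.11  1.22 -1.51]
shift mm [  3.5 -82.2   9.4] turn deg [-0.23 -0.    0.39]
```

Emit:
play_rows(
  series=[0, 0.001, -0.03, 0.003, 0, 0, 0.4, 0, 0.002, -0.055, 0.006, 0, 0, 0.4, 0, 0.0035, -0.08, 0.009, 0, 0, 0.4, 0, 0.0035, -0.082, 0.009, 0, 0, 0.4, 0, 0.0035, -0.082, 0.009, 0, 0, 0.4, 0, 0.0035, -0.082, 0.009, 0, 0, 0.4, 0, 0.0035, -0.082, 0.009, 0, 0, 0.4],
)

```text
time: 6.87
position: [0.5507, 0.0025, 0.1599]
tool_rot: [3.134, -0.216, 0.001]
ft_force: [-0.1, -0.1, -2.3]
grip_width: 0.231
```

Run:
```python
from h import *
st()
to(.5496,.004,.08,-97.35)
d=get_image("wrist");cv2.imwrite("pics/w4.png",d["frame"][:,:,::-1])
d=get_image("top");crop(d,235,150,395,270,5,"t4.png")
```

```text
t 6.87 p [0.5507 0.0025 0.1599] phi -97.89 zax [ 0.    -0.001 -1.   ] F [-0.1 -0.1 -2.3] grip 0.231 q [-0.71  0.18  0.73  1.81 -0.12  1.21 -1.65]
shift mm [-1.3 -1.3 79.9] turn deg [ 0.03 -0.02 -0.54]
```

View pics/w4.png

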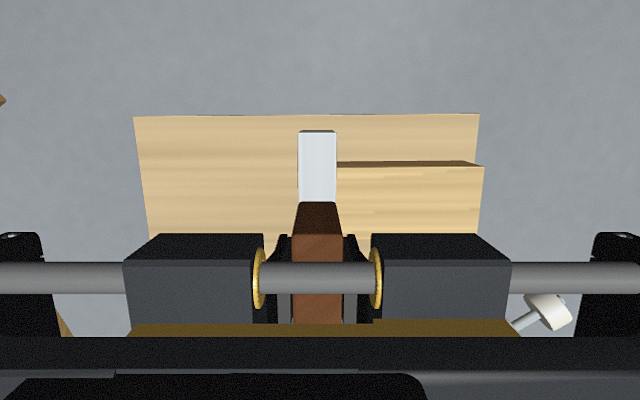

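View pics/t4.png

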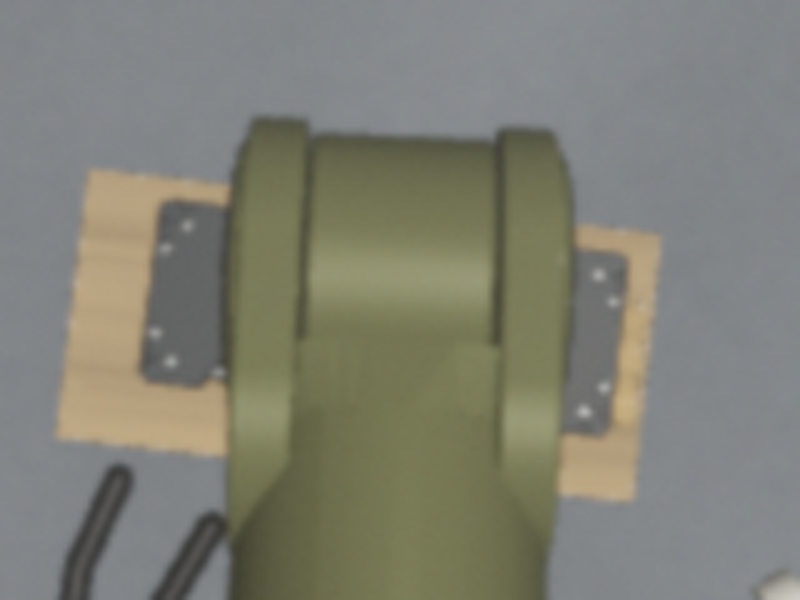

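Run:
```python
from h import *
d=get_image("wrist")
X=ray(d,[(134,117),(479,114)],.018);print(X.round(4).tolist(),np.degrees(np.arctan2(*(X[0]-X[1])[1::-1])), np.linalg.norm(X[0]-X[1]))
Y=ray(d,[(340,167),(484,167)],.058);print(Y.round(4).tolist(),np.degrees(np.arctan2(*(Y[0]-Y[1])[1::-1])))
E=np.array([[.548,-.0108]]);a=np.radians(82.65);yd=np.array([np.cos(a),np.sin(a)]);xd=np.array([yd[1],-yd[0]])
print("slotframe edge", (X[:,:2]-E)@np.c_[xd,yd], (Y[:,:2]-E)@np.c_[xd,yd])
S=ray(d,[(298,130),(336,131)],.160-.0485+.036);print("spacer end",(S[:,:2]-E)@np.c_[xd,yd])
st()
```

```text
[[0.6392, 0.1492, 0.018], [0.6009, -0.1444, 0.018]] 82.56391377452742 0.2960372180204665
[[0.5781, -0.0189, 0.058], [0.5628, -0.1292, 0.058]] 82.07939441693479
slotframe edge [[ 0.07001087  0.17031121]
 [ 0.06956608 -0.12572568]] [[ 0.03091652 -0.00420902]
 [ 0.02980816 -0.11549803]]
spacer end [[0.0625385  0.02277306]
 [0.06186596 0.00392434]]
t 7.02 p [0.5508 0.0029 0.1599] phi -97.89 zax [ 0.  0. -1.] F [-0.1  0.6 -3.2] grip 0.226 q [-0.71  0.18  0.73  1.81 -0.12  1.21 -1.65]
```

```bash
python3 -c "
from h import *
to(.5502,.0061,.074,-97.4)"
```

```text
shift mm [-1.1 -3.1 85.9] turn deg [-0.01 -0.02 -0.49]
```

Emit:
play_rows(
  series=[0, -0.001, -0.003, 0.015, 0, 0, -0.5, 0, -0.001, -0.003, 0.035, 0, 0, -0.5, 0, -0.001, -0.003, 0.055, 0, 0, -0.5, 0, -0.001, -0.003, 0.07, 0, 0, -0.5, 0, -0.001, -0.003, 0.08, 0, 0, -0.5, 0, -0.001, -0.003, 0.086, 0, 0, -0.5, 0, -0.001, -0.003, 0.086, 0, 0, -0.5, 0, -0.001, -0.003, 0.086, 0, 0, -0.5, 0, -0.001, -0.003, 0.086, 0, 0, -0.5],
)

```text
time: 7.77
position: [0.5512, 0.0073, 0.0746]
tool_rot: [-3.135, 0.199, -0.003]
ft_force: [-0.3, -0.5, -1.5]
grip_width: 0.223
```

Run:
```python
from h import *
st()
to(.5502,.0061,.0665,-97.4)
d=get_image("wrist");crop(d,120,80,500,300,2,"w5.png")
d=get_image("scene");crop(d,250,150,410,270,5,"s5.png")
```

```text
t 7.77 p [0.5512 0.0073 0.0746] phi -97.27 zax [ 0.002  0.    -1.   ] F [-0.3 -0.5 -1.5] grip 0.223 q [-0.67  0.28  0.7   1.89 -0.21  1.04 -1.58]
shift mm [-0.8  1.3  8.1] turn deg [-0.03 -0.1   0.13]
```

View pics/w5.png

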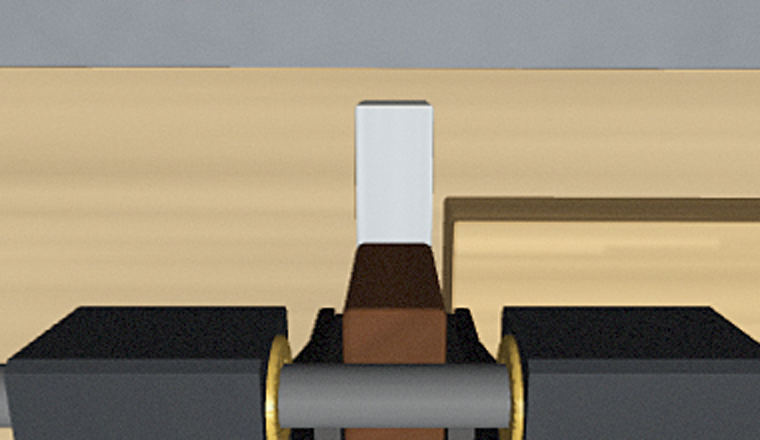

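View pics/s5.png

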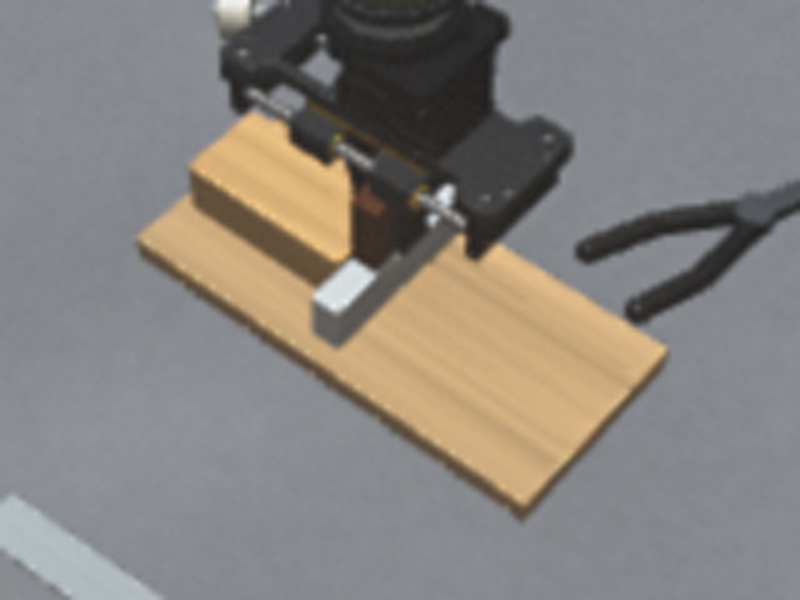

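Run:
```python
from h import *
d=get_image("wrist")
E=np.array([[.548,-.0108]]);a=np.radians(82.65);yd=np.array([np.cos(a),np.sin(a)]);xd=np.array([yd[1],-yd[0]])
f=lambda p,z:((ray(d,p,z)[:,:2]-E)@np.c_[xd,yd]).round(4).tolist()
print("glued top",f([(346.2,190),(346.2,234)],.058),"foot",f([(342,179)],.018))
print("spacer top",f([(299,132),(336,132),(299,200),(336,200)],.062))
print("board far",f([(120,113.5),(500,114.5)],.018)); print("tcp",((get_state()["position"][:2]-E)@np.c_[xd,yd]))
```

```text
glued top [[0.0309, 0.0033], [0.0062, 0.0027]] foot [[0.0297, 0.0026]]
spacer top [[0.0612, 0.0278], [0.0612, 0.0094], [0.0264, 0.0282], [0.0264, 0.0088]]
board far [[0.0703, 0.1401], [0.0701, -0.0939]]
tcp [[0.00058855 0.0185248 ]]
```

Emit:
play_rows(
  series=[0, -0.001, 0.002, 0.003, 0, 0, 0.1, 0, -0.001, 0.002, 0.006, 0, 0, 0.1, 0, -0.001, 0.002, 0.008, 0, 0, 0.1, 0, -0.001, 0.002, 0.008, 0, 0, 0.1, 0, -0.001, 0.002, 0.008, 0, 0, 0.1],
)

```text
time: 8.33
position: [0.549, 0.0054, 0.0664]
tool_rot: [-3.135, 0.202, 0.001]
ft_force: [-2.1, 0.0, 6.4]
grip_width: 0.233
```

Run:
```python
from h import *
st()
```

```text
t 8.33 p [0.549  0.0054 0.0664] phi -97.37 zax [-0.     0.001 -1.   ] F [-2.1  0.   6.4] grip 0.233 q [-0.67  0.29  0.7   1.9  -0.21  1.03 -1.58]
```

Emit:
play_rows(
  series=[0, 0, 0.001, -0.0005, 0, 0, 0, 0, 0, 0.002, -0.0005, 0, 0, 0, 0, 0, 0.003, -0.0005, 0, 0, 0, 0, 0, 0.003, -0.0005, 0, 0, 0],
)

```text
time: 8.67
position: [0.5491, 0.0031, 0.0664]
tool_rot: [-3.134, 0.201, -0.002]
ft_force: [-0.7, 1.4, 2.3]
grip_width: 0.236
```

Emit:
play_rows(
  series=[0, 0, 0.001, 0, 0, 0, 0, 0, 0, 0.001, 0, 0, 0, 0, 0, 0, 0.001, 0, 0, 0, 0],
)

```text
time: 8.92
position: [0.549, 0.0018, 0.0664]
tool_rot: [-3.135, 0.201, -0.002]
ft_force: [1.3, 2.6, 2.9]
grip_width: 0.226
```

Run:
```python
from h import *
st()
d=get_image("wrist");crop(d,120,80,500,300,2,"w6.png")
```

```text
t 8.92 p [0.549  0.0018 0.0664] phi -97.35 zax [ 0.001  0.    -1.   ] F [1.3 2.6 2.9] grip 0.226 q [-0.66  0.29  0.7   1.9  -0.21  1.03 -1.57]
```

View pics/w6.png

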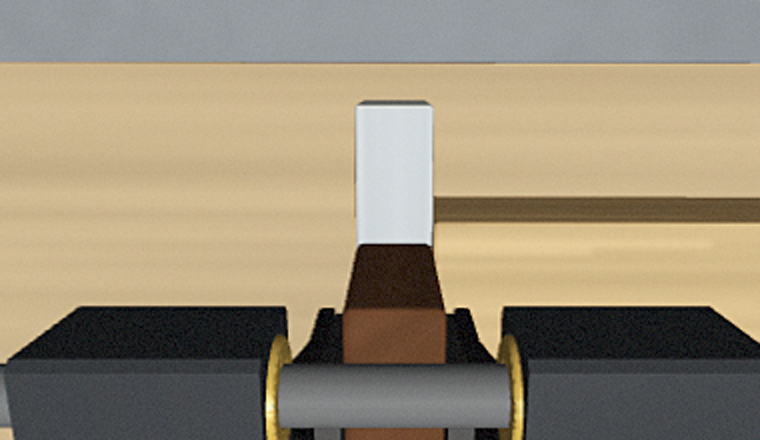

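Emit:
play_rows(
  series=[0, 0, 0.001, 0, 0, 0, 0, 0, 0, 0.001, 0, 0, 0, 0, 0, 0, 0.001, 0, 0, 0, 0],
)

```text
time: 9.22
position: [0.549, 0.0016, 0.0664]
tool_rot: [-3.134, 0.201, -0.002]
ft_force: [1.5, 5.0, 3.3]
grip_width: 0.228
```

Emit:
play_rows(
  series=[0, 0, 0.001, 0, 0, 0, 0, 0, 0, 0.001, 0, 0, 0, 0, 0, 0, 0.001, 0, 0, 0, 0],
)

```text
time: 9.47
position: [0.549, 0.0017, 0.0664]
tool_rot: [-3.133, 0.2, -0.002]
ft_force: [2.2, 7.2, 3.1]
grip_width: 0.226
```

Emit:
play_rows(
  series=[0, 0, -0.0015, 0, 0, 0, 0, 40, 0, -0.0015, 0, 0, 0, 0, 40, 0, -0.0015, 0, 0, 0, 0, 60, 0, -0.0015, 0, 0, 0, 0, 60, 0, -0.0015, 0, 0, 0, 0, 60, 0, -0.0015, 0, 0, 0, 0, 60, 0, -0.0015, 0, 0, 0, 0, 60, 0, -0.0015, 0, 0, 0, 0],
)

```text
time: 10.13
position: [0.5483, 0.0008, 0.0659]
tool_rot: [3.135, -0.202, -0.0]
ft_force: [0.9, 0.3, 0.3]
grip_width: 0.587
```

Emit:
play_rows(
  series=[60, 0, 0, -0.01, 0, 0, 0, 60, 0, 0, -0.03, 0, 0, 0, 60, 0, 0, -0.06, 0, 0, 0, 60, 0, 0, -0.09, 0, 0, 0, 60, 0, 0, -0.12, 0, 0, 0, 60, 0, 0, -0.12, 0, 0, 0, 60, 0, 0, -0.12, 0, 0, 0],
)

```text
time: 10.72
position: [0.5499, 0.001, 0.1887]
tool_rot: [-3.133, 0.202, -0.007]
ft_force: [-0.8, 0.2, 0.5]
grip_width: 0.601
```

Run:
```python
from h import *
st()
d=get_image("wrist");cv2.imwrite("pics/w7.png",d["frame"][:,:,::-1])
```

```text
t 10.72 p [0.5499 0.001  0.1887] phi -97.36 zax [ 0.005  0.001 -1.   ] F [-0.8  0.2  0.5] grip 0.601 q [-0.72  0.14  0.73  1.78 -0.1   1.26 -1.66]
```

View pics/w7.png

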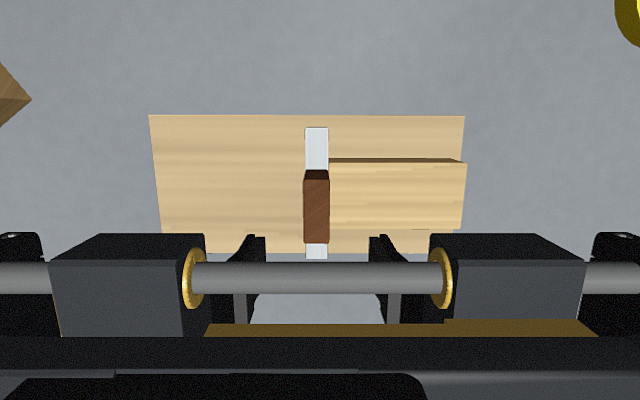

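```bash
python3 -c "
from h import *
to(.52,.20,.22,-40);"
```

```text
shift mm [ -53.9 -193.6  -33. ] turn deg [-2.000e-02 -1.000e-01 -5.735e+01]
```

Emit:
play_rows(
  series=[100, -0.053, -0.193, -0.03, 0, 0, -57, 100, -0.053, -0.193, -0.03, 0, 0, -57, 100, -0.053, -0.193, -0.03, 0, 0, -57, 100, -0.053, -0.193, -0.03, 0, 0, -57, 100, -0.053, -0.193, -0.03, 0, 0, -57, 100, -0.053, -0.193, -0.03, 0, 0, -57, 100, -0.053, -0.193, -0.03, 0, 0, -57, 100, -0.053, -0.193, -0.03, 0, 0, -57, 100, -0.053, -0.193, -0.03, 0, 0, -57],
)

```text
time: 11.52
position: [0.5195, 0.1992, 0.2144]
tool_rot: [2.849, 1.324, -0.005]
ft_force: [0.5, -0.8, -1.3]
grip_width: 0.996
```

```bash
python3 -c "
from h import *
st();to(.4316,.345,.18,13.2);"
```

```text
t 11.52 p [0.5195 0.1992 0.2144] phi -40.15 zax [-0.003 -0.002 -1.   ] F [ 0.5 -0.8 -1.3] grip 0.996 q [-0.88  0.13  0.51  1.71 -0.07  1.32 -1.06]
shift mm [  54.9 -161.2   34.4] turn deg [ -0.13   0.14 -53.35]
```

Emit:
play_rows(
  series=[100, 0.055, -0.161, 0.034, 0, 0, -53.5, 100, 0.055, -0.161, 0.034, 0, 0, -53.5, 100, 0.055, -0.161, 0.034, 0, 0, -53.5, 100, 0.055, -0.161, 0.034, 0, 0, -53.5, 100, 0.055, -0.161, 0.034, 0, 0, -53.5, 100, 0.055, -0.161, 0.034, 0, 0, -53.5, 100, 0.055, -0.161, 0.034, 0, 0, -53.5, 100, 0.055, -0.161, 0.034, 0, 0, -53.5, 100, 0.055, -0.161, 0.034, 0, 0, -53.5, 100, 0.055, -0.161, 0.034, 0, 0, -53.5],
)

```text
time: 12.35
position: [0.4332, 0.3449, 0.1812]
tool_rot: [-1.958, -2.456, 0.002]
ft_force: [0.2, 0.3, 0.4]
grip_width: 0.999
```

Run:
```python
from h import *
st()
d=get_image("wrist");cv2.imwrite("pics/w8.png",d["frame"][:,:,::-1])
print(proj(d,[get_state()["position"]]))
```

```text
t 12.35 p [0.4332 0.3449 0.1812] phi 12.88 zax [-0.001 -0.001 -1.   ] F [0.2 0.3 0.4] grip 0.999 q [-1.01  0.14  0.32  1.76 -0.05  1.25 -0.46]
[[316.84557267 255.77347584]]
```

View pics/w8.png

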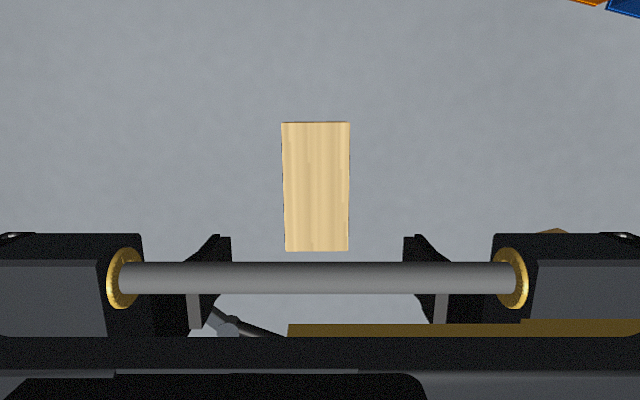

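Run:
```python
from h import *
d=get_image("wrist")
X=ray(d,[(281.5,122.5),(349.5,122.5),(348,250.5),(285,250)],.04)[:,:2]
print(X.round(4).tolist(),X.mean(0),np.linalg.norm(np.roll(X,-1,0)-X,axis=1))
for i in range(4):print(np.degrees(np.arctan2(*(X[(i+1)%4]-X[i])[::-1])))
crop(d,270,110,360,260,4,"w8c.png")
```

```text
[[0.3898, 0.3995], [0.4468, 0.4125], [0.4746, 0.2978], [0.4163, 0.285]] [0.43186341 0.34870554] [0.05853325 0.11801562 0.05970424 0.1175047 ]
12.891384230218002
-76.41448816724636
-167.5908912163265
103.01856693729559
```

View pics/w8c.png

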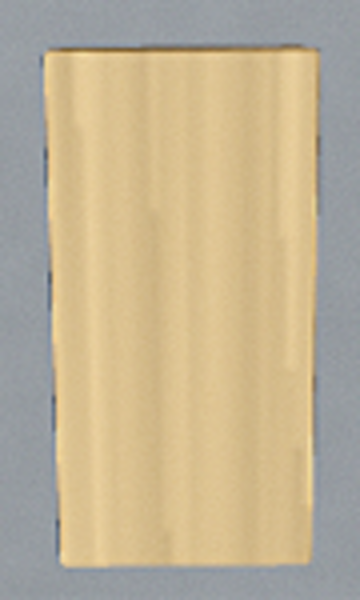

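```bash
python3 -c "
from h import *
st();to(.4319,.347,.012,13.1);"
```

```text
t 12.45 p [0.4334 0.3451 0.1816] phi 12.95 zax [-0.001 -0.001 -1.   ] F [ 0.7  0.8 -0.8] grip 1.0 q [-1.01  0.14  0.32  1.76 -0.05  1.25 -0.45]
shift mm [  2.3  -0.9 169.6] turn deg [-0.04  0.03 -0.15]
```

Emit:
play_rows(
  series=[100, 0.002, -0.001, 0.03, 0, 0, -0.1, 100, 0.002, -0.001, 0.06, 0, 0, -0.1, 100, 0.002, -0.001, 0.085, 0, 0, -0.1, 100, 0.002, -0.001, 0.11, 0, 0, -0.1, 100, 0.002, -0.001, 0.13, 0, 0, -0.1, 100, 0.002, -0.001, 0.15, 0, 0, -0.1, 100, 0.002, -0.001, 0.163, 0, 0, -0.1, 100, 0.002, -0.001, 0.169, 0, 0, -0.1, 50, 0.002, -0.001, 0.169, 0, 0, -0.1, 50, 0.002, -0.001, 0.169, 0, 0, -0.1],
)

```text
time: 13.28
position: [0.4324, 0.3472, 0.0134]
tool_rot: [1.952, 2.462, 0.0]
ft_force: [0.2, 0.3, 0.4]
grip_width: 0.921
```

Emit:
play_rows(
  series=[50, 0, 0, 0, 0, 0, 0, 50, 0, 0, 0, 0, 0, 0, 50, 0, 0, 0, 0, 0, 0, 50, 0, 0, 0, 0, 0, 0, 50, 0, 0, 0, 0, 0, 0, 50, 0, 0, 0, 0, 0, 0, 50, 0, 0, 0, 0, 0, 0, 50, 0, 0, 0, 0, 0, 0],
  force=30,
)

```text
time: 13.95
position: [0.4325, 0.3477, 0.014]
tool_rot: [-1.95, -2.463, -0.002]
ft_force: [-1.3, 0.2, 5.8]
grip_width: 0.689
```

Run:
```python
from h import *
st()
d=get_image("wrist");cv2.imwrite("pics/w9.png",d["frame"][:,:,::-1])
```

```text
t 13.95 p [0.4325 0.3477 0.014 ] phi 13.24 zax [ 0.001  0.001 -1.   ] F [-1.3  0.2  5.8] grip 0.689 q [-0.99  0.32  0.3   1.92 -0.12  0.92 -0.4 ]
```

View pics/w9.png

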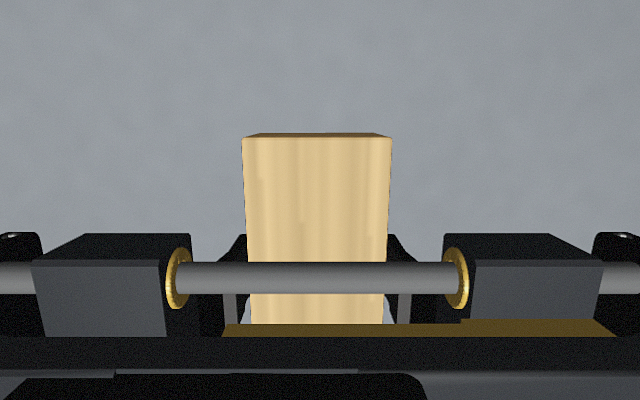

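Run:
```python
from h import *
d=get_image("wrist");s=get_state();R=Ro.from_rotvec(s["tool_rot"]).as_matrix()
X=ray(d,[(242,137.5),(317,137.5),(392,137.5)],.04);print(((X-s["position"])@R).round(4))
E=np.array([.5484,-.0083]);a=np.radians(82.65);yd=np.array([np.cos(a),np.sin(a)])
print("goal",E+.080*yd, "above", E+.088*yd)
```

```text
[[ 0.0605 -0.0289 -0.026 ]
 [ 0.0605  0.0002 -0.0259]
 [ 0.0605  0.0293 -0.0259]]
goal [0.55863441 0.07104265] above [0.55965785 0.07897692]
```

Emit:
play_rows(
  series=[40, 0, 0, -0.01, 0, 0, 0, 40, 0, 0, -0.035, 0, 0, 0, 40, 0, 0, -0.07, 0, 0, 0, 40, 0, 0, -0.09, 0, 0, 0, 40, 0, 0, -0.1, 0, 0, 0, 40, 0, 0, -0.1, 0, 0, 0],
)

```text
time: 14.55
position: [0.4333, 0.3482, 0.1156]
tool_rot: [1.95, 2.462, 0.007]
ft_force: [0.9, 1.2, -1.6]
grip_width: 0.691
```

```bash
python3 -c "
from h import *
st();to(.5633,.107,.11,-7.35);"
```

```text
t 14.55 p [0.4333 0.3482 0.1156] phi 13.24 zax [ 0.003  0.003 -1.   ] F [ 0.9  1.2 -1.6] grip 0.691 q [-1.01  0.2   0.32  1.83 -0.07  1.11 -0.44]
shift mm [-264.6   71.2    5.2] turn deg [ 0.2  -0.19 20.59]
```

Emit:
play_rows(
  series=[40, -0.03, 0.008, 0, 0, 0, 2.5, 40, -0.06, 0.016, 0, 0, 0, 5, 40, -0.095, 0.025, 0, 0, 0, 8, 40, -0.13, 0.035, 0, 0, 0, 11, 40, -0.165, 0.044, 0, 0, 0, 14, 40, -0.2, 0.054, 0, 0, 0, 17, 40, -0.23, 0.062, 0, 0, 0, 20.5, 40, -0.252, 0.068, 0, 0, 0, 20.5, 40, -0.264, 0.071, 0.005, 0, 0, 20.5, 40, -0.264, 0.071, 0.005, 0, 0, 20.5],
)

```text
time: 15.38
position: [0.5612, 0.1014, 0.1055]
tool_rot: [2.363, 2.069, -0.008]
ft_force: [-0.2, -0.2, -2.3]
grip_width: 0.685
```

Emit:
play_rows(
  series=[40, 0, 0, 0, 0, 0, 0, 40, 0, 0, 0, 0, 0, 0, 40, 0, 0, 0, 0, 0, 0],
)

```text
time: 15.63
position: [0.5607, 0.1082, 0.1074]
tool_rot: [-2.354, -2.079, 0.001]
ft_force: [-0.3, 0.2, -2.4]
grip_width: 0.686
```

Run:
```python
from h import *
st();to(.5615,.093,.045,-7.35)
d=get_image("wrist");cv2.imwrite("pics/w10.png",d["frame"][:,:,::-1])
d=get_image("scene");crop(d,250,150,410,270,5,"s10.png")
```

```text
t 15.63 p [0.5607 0.1082 0.1074] phi -7.11 zax [-0.001  0.    -1.   ] F [-0.3  0.2 -2.4] grip 0.686 q [-0.7   0.26  0.53  1.81 -0.15  1.11 -0.24]
shift mm [-15.    2.7  62.4] turn deg [-0.08 -0.01  0.24]
```

View pics/w10.png

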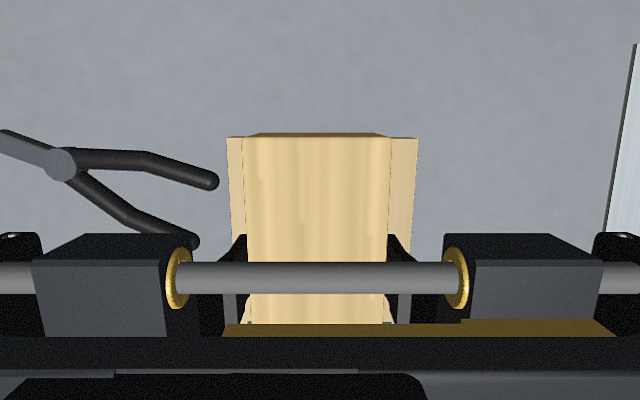

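View pics/s10.png

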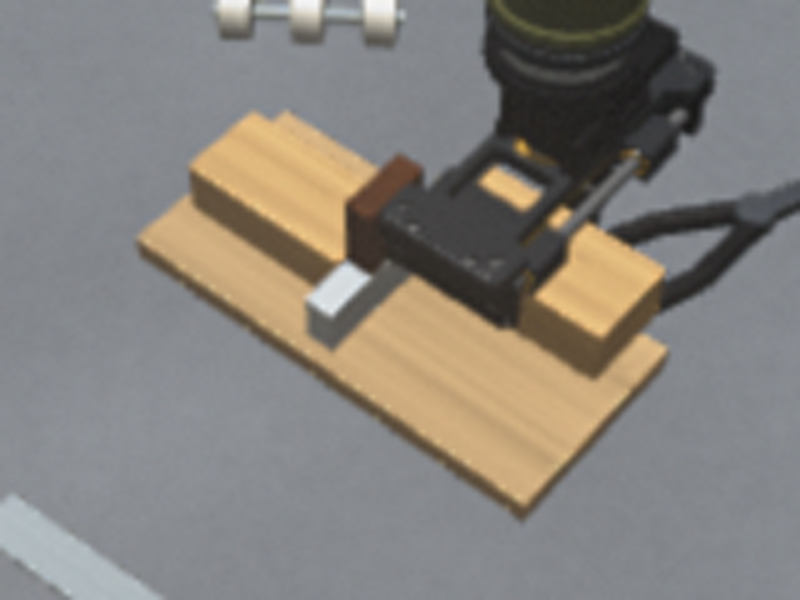

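Run:
```python
from h import *
d=get_image("wrist")
E=np.array([.5484,-.0083]);a=np.radians(82.65);yd=np.array([np.cos(a),np.sin(a)]);xd=np.array([yd[1],-yd[0]])
f=lambda p,z:((ray(d,p,z)[:,:2]-E)@np.c_[xd,yd]).round(4).tolist()
print("board end",f([(227.5,138),(417.5,138.5)],.018)); print("block end",f([(242,137.5),(391,137.5)],.04+.0934))
print("tcp",((get_state()["position"][:2]-E)@np.c_[xd,yd]))
g=E+.098*yd
to(*g,.045,-7.35)
```

```text
board end [[-0.0669, 0.1698], [0.0704, 0.1699]]
block end [[-0.0316, 0.1772], [0.0264, 0.1774]]
tcp [-0.00201373  0.11667544]
shift mm [-18.7   2.   63. ] turn deg [-0.01 -0.02  0.21]
```

Emit:
play_rows(
  series=[40, -0.005, 0.001, 0.01, 0, 0, 0.2, 40, -0.01, 0.003, 0.025, 0, 0, 0.2, 40, -0.016, 0.003, 0.04, 0, 0, 0.2, 40, -0.018, 0.003, 0.055, 0, 0, 0.2, 40, -0.018, 0.003, 0.063, 0, 0, 0.2, 40, -0.018, 0.003, 0.067, 0, 0, 0.2, 40, -0.018, 0.003, 0.067, 0, 0, 0.2, 40, -0.018, 0.003, 0.067, 0, 0, 0.2],
)

```text
time: 16.45
position: [0.5627, 0.0886, 0.0414]
tool_rot: [2.361, 2.073, 0.001]
ft_force: [0.1, 0.7, -1.3]
grip_width: 0.688
```

```bash
cat > sl.py <<'E'
from h import *
E=np.array([.5484,-.0083]);a=np.radians(82.65);yd=np.array([np.cos(a),np.sin(a)]);xd=np.array([yd[1],-yd[0]])
f=lambda d,p,z:((ray(d,p,z)[:,:2]-E)@np.c_[xd,yd]).round(4).tolist()
st();s=get_state()
print("tcp",((s["position"][:2]-E)@np.c_[xd,yd]).round(4))
E
python3 - <<'E'
from sl import *
to(*(E+.098*yd+.001*xd),.033,-7.35)
d=get_image("wrist");cv2.imwrite("pics/w11.png",d["frame"][:,:,::-1])
E
```

```text
t 16.45 p [0.5627 0.0886 0.0414] phi -7.43 zax [ 0.001  0.    -1.   ] F [ 0.1  0.7 -1.3] grip 0.688 q [-0.65  0.34  0.52  1.87 -0.2   0.99 -0.17]
tcp [0.0018 0.0979]
shift mm [ 0.1 -0.8  8.4] turn deg [ 0.03 -0.02 -0.08]
```

View pics/w11.png

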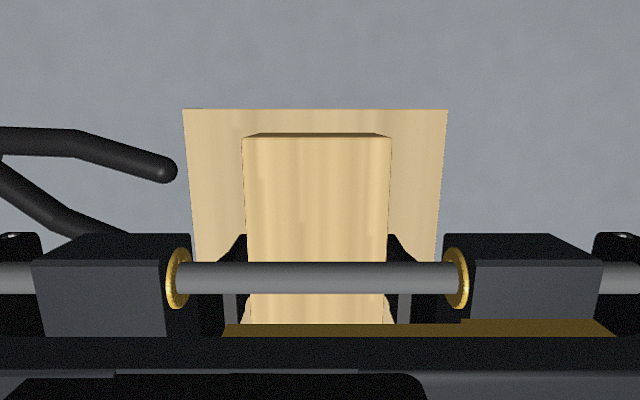

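Emit:
play_rows(
  series=[40, 0, -0.001, 0.003, 0, 0, -0.1, 40, 0, -0.001, 0.006, 0, 0, -0.1, 40, 0, -0.001, 0.008, 0, 0, -0.1, 40, 0, -0.001, 0.009, 0, 0, -0.1, 40, 0, -0.001, 0.009, 0, 0, -0.1, 40, 0, -0.001, 0.009, 0, 0, -0.1],
)

```text
time: 17.0
position: [0.5615, 0.0884, 0.0321]
tool_rot: [2.359, 2.074, 0.001]
ft_force: [0.2, 0.7, -2.4]
grip_width: 0.686
```

```bash
python3 -c "
from sl import *"
```

```text
t 17.0 p [0.5615 0.0884 0.0321] phi -7.36 zax [ 0.  0. -1.] F [ 0.2  0.7 -2.4] grip 0.686 q [-0.65  0.35  0.52  1.88 -0.21  0.97 -0.16]
tcp [0.0006 0.0976]
```

Emit:
play_rows(
  series=[40, 0, 0, 0.0007, 0, 0, 0, 40, 0, 0, 0.0007, 0, 0, 0, 40, 0, 0, 0.0007, 0, 0, 0],
)

```text
time: 17.25
position: [0.5615, 0.0884, 0.032]
tool_rot: [-2.359, -2.074, -0.001]
ft_force: [-2.7, -0.8, 6.1]
grip_width: 0.687
```

Emit:
play_rows(
  series=[40, 0, 0, 0.0005, 0, 0, 0, 40, 0, 0, 0.0005, 0, 0, 0, 40, 0, 0, 0.0005, 0, 0, 0],
)

```text
time: 17.5
position: [0.5616, 0.0884, 0.0321]
tool_rot: [-2.359, -2.074, -0.001]
ft_force: [-5.2, -0.8, 9.6]
grip_width: 0.687
```

Emit:
play_rows(
  series=[40, -0.002, 0, -0.001, 0, 0, 0, 40, -0.005, 0, -0.001, 0, 0, 0, 40, -0.008, 0, -0.001, 0, 0, 0, 40, -0.011, 0, -0.001, 0, 0, 0, 40, -0.013, 0, -0.001, 0, 0, 0, 40, -0.014, 0, -0.001, 0, 0, 0, 40, -0.014, 0, -0.001, 0, 0, 0],
)

```text
time: 18.08
position: [0.5599, 0.0741, 0.032]
tool_rot: [2.359, 2.074, 0.001]
ft_force: [-0.3, 0.3, 2.0]
grip_width: 0.689
```

```bash
python3 -c "
from sl import *
d=get_image('scene');crop(d,250,150,410,270,5,'s12.png')
d=get_image('wrist');cv2.imwrite('pics/w12.png',d['frame'][:,:,::-1])"
```

```text
t 18.08 p [0.5599 0.0741 0.032 ] phi -7.38 zax [ 0.001 -0.    -1.   ] F [-0.3  0.3  2. ] grip 0.689 q [-0.63  0.34  0.52  1.89 -0.21  0.97 -0.14]
tcp [0.0009 0.0832]
```

View pics/s12.png

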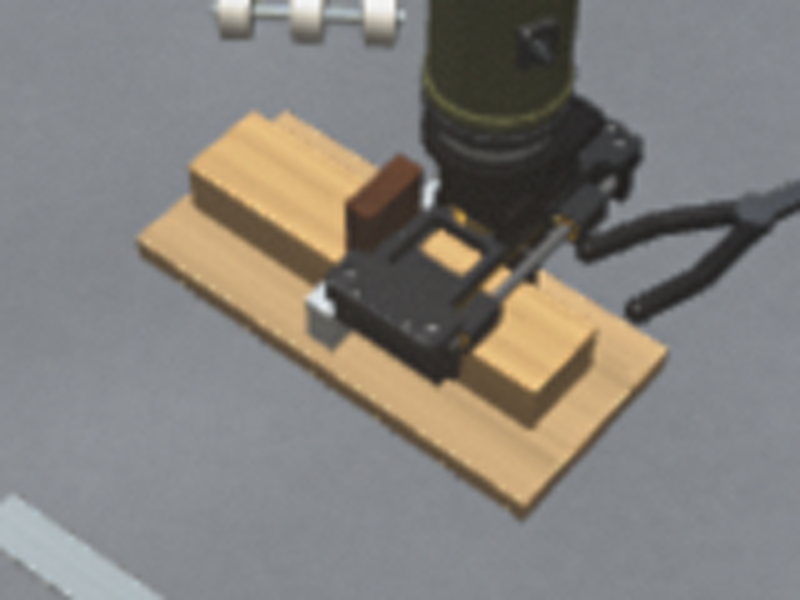

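View pics/w12.png

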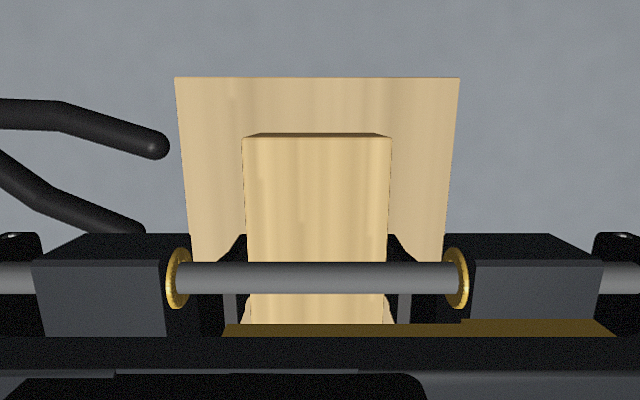

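Emit:
play_rows(
  series=[40, -0.001, 0, 0, 0, 0, 0, 40, -0.002, 0, 0, 0, 0, 0, 40, -0.003, 0, 0, 0, 0, 0, 40, -0.003, 0, 0, 0, 0, 0],
)

```text
time: 18.52
position: [0.5594, 0.0717, 0.032]
tool_rot: [-2.359, -2.075, -0.001]
ft_force: [1.1, 1.9, 3.7]
grip_width: 0.687
```

Emit:
play_rows(
  series=[40, -0.001, 0, 0, 0, 0, 0, 40, -0.001, 0, 0, 0, 0, 0, 40, -0.001, 0, 0, 0, 0, 0],
)

```text
time: 18.77
position: [0.5593, 0.0708, 0.0321]
tool_rot: [-2.359, -2.075, -0.001]
ft_force: [0.7, 2.0, 4.4]
grip_width: 0.687
```

Emit:
play_rows(
  series=[40, -0.001, 0, 0, 0, 0, 0, 40, -0.001, 0, 0, 0, 0, 0, 40, -0.001, 0, 0, 0, 0, 0],
)

```text
time: 19.02
position: [0.5593, 0.0706, 0.032]
tool_rot: [-2.359, -2.074, -0.002]
ft_force: [1.5, 4.6, 2.2]
grip_width: 0.682
```

```bash
python3 -c "
from sl import *"
```

```text
t 19.02 p [0.5593 0.0706 0.032 ] phi -7.33 zax [ 0.001  0.001 -1.   ] F [1.5 4.6 2.2] grip 0.682 q [-0.62  0.34  0.53  1.89 -0.21  0.97 -0.13]
tcp [0.0007 0.0797]
```

Emit:
play_rows(
  series=[40, -0.001, 0, 0, 0, 0, 0, 40, -0.002, 0, 0, 0, 0, 0, 40, -0.002, 0, 0, 0, 0, 0],
)

```text
time: 19.27
position: [0.5593, 0.0707, 0.0321]
tool_rot: [-2.357, -2.074, -0.006]
ft_force: [1.6, 8.1, 2.1]
grip_width: 0.685
```

```bash
python3 -c "
from sl import *"
```

```text
t 19.27 p [0.5593 0.0707 0.0321] phi -7.29 zax [ 0.001  0.004 -1.   ] F [1.6 8.1 2.1] grip 0.685 q [-0.62  0.34  0.52  1.89 -0.21  0.96 -0.13]
tcp [0.0007 0.0797]
```

Emit:
play_rows(
  series=[40, 0.002, 0, 0, 0, 0, 0, 40, 0.002, 0, 0, 0, 0, 0, 100, 0.002, 0, 0, 0, 0, 0, 100, 0.002, 0, 0, 0, 0, 0, 100, 0.002, 0, 0, 0, 0, 0, 100, 0.002, 0, 0, 0, 0, 0, 100, 0.002, 0, 0, 0, 0, 0, 100, 0.002, 0, 0, 0, 0, 0, 100, 0.002, 0, 0, 0, 0, 0, 100, 0.002, 0, 0, 0, 0, 0],
)

```text
time: 20.1
position: [0.5589, 0.0694, 0.0318]
tool_rot: [2.359, 2.074, -0.0]
ft_force: [-0.2, -0.8, 0.2]
grip_width: 0.993
```

Emit:
play_rows(
  series=[100, 0, 0, -0.008, 0, 0, 0, 100, 0, 0, -0.02, 0, 0, 0, 100, 0, 0, -0.04, 0, 0, 0, 100, 0, 0, -0.07, 0, 0, 0, 100, 0, 0, -0.1, 0, 0, 0, 100, 0, 0, -0.13, 0, 0, 0, 100, 0, 0, -0.16, 0, 0, 0, 100, 0, 0, -0.18, 0, 0, 0, 100, 0, 0, -0.18, 0, 0, 0],
)

```text
time: 20.85
position: [0.562, 0.0696, 0.2185]
tool_rot: [2.357, 2.071, 0.015]
ft_force: [0.5, 0.4, 0.3]
grip_width: 0.997
```

```bash
python3 -c "
from sl import *
d=get_image('wrist');cv2.imwrite('pics/w13.png',d['frame'][:,:,::-1])"
```

```text
t 20.85 p [0.562  0.0696 0.2185] phi -7.38 zax [ 0.01   0.003 -1.   ] F [0.5 0.4 0.3] grip 0.997 q [-0.68  0.14  0.56  1.7  -0.08  1.31 -0.23]
tcp [0.0036 0.079 ]
```

View pics/w13.png

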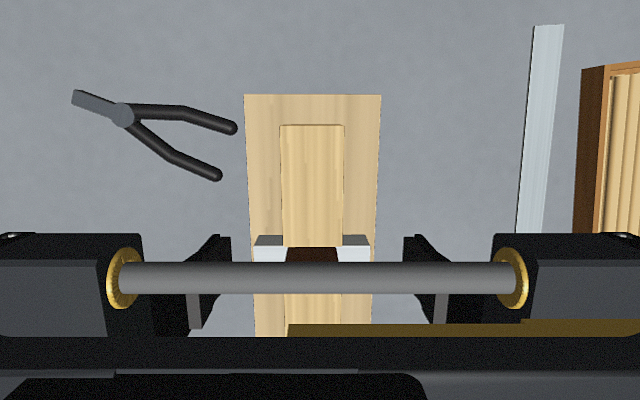

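Emit:
play_rows(
  series=[100, 0.04, 0, -0.01, 0, 0, 0, 100, 0.08, 0, -0.02, 0, 0, 0, 100, 0.12, -0.02, -0.02, 0, 0, 0, 100, 0.16, -0.03, -0.02, 0, 0, 0, 100, 0.2, -0.04, -0.02, 0, 0, 0, 100, 0.24, -0.05, -0.02, 0, 0, 0, 100, 0.28, -0.06, -0.02, 0, 0, 0, 100, 0.3, -0.06, -0.02, 0, 0, 0, 100, 0.3, -0.06, -0.02, 0, 0, 0],
)

```text
time: 21.65
position: [0.5343, 0.3821, 0.2298]
tool_rot: [-2.347, -2.084, 0.002]
ft_force: [0.1, -0.7, -0.7]
grip_width: 1.001
```

```bash
python3 -c "
from sl import *
d=get_image('top');crop(d,235,150,395,270,5,'t14.png');cv2.imwrite('pics/t14f.png',d['frame'][:,:,::-1])
d=get_image('scene');crop(d,250,150,410,270,5,'s14.png')"
```

```text
t 21.65 p [0.5343 0.3821 0.2298] phi -6.8 zax [-0.003  0.001 -1.   ] F [ 0.1 -0.7 -0.7] grip 1.001 q [-0.96  0.34  0.39  1.43 -0.13  1.39 -0.68]
tcp [-0.0639  0.3854]
```

View pics/t14.png

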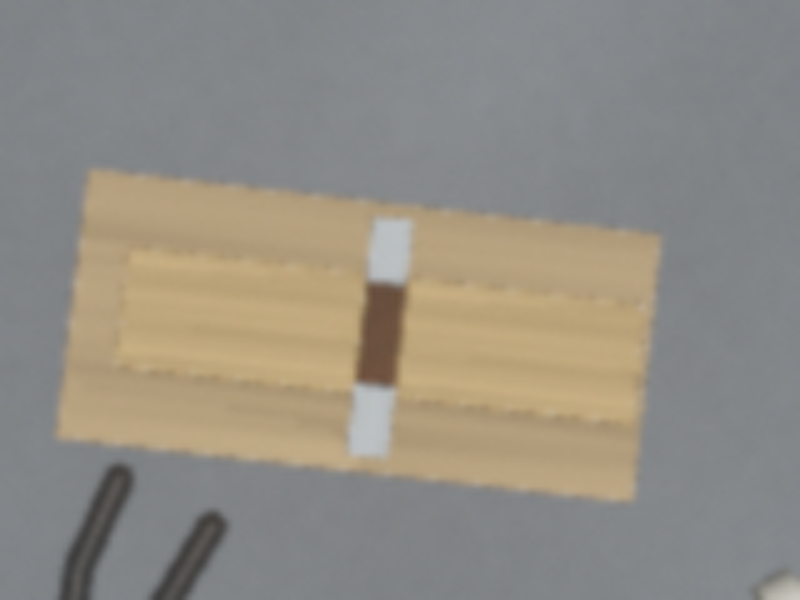

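View pics/s14.png

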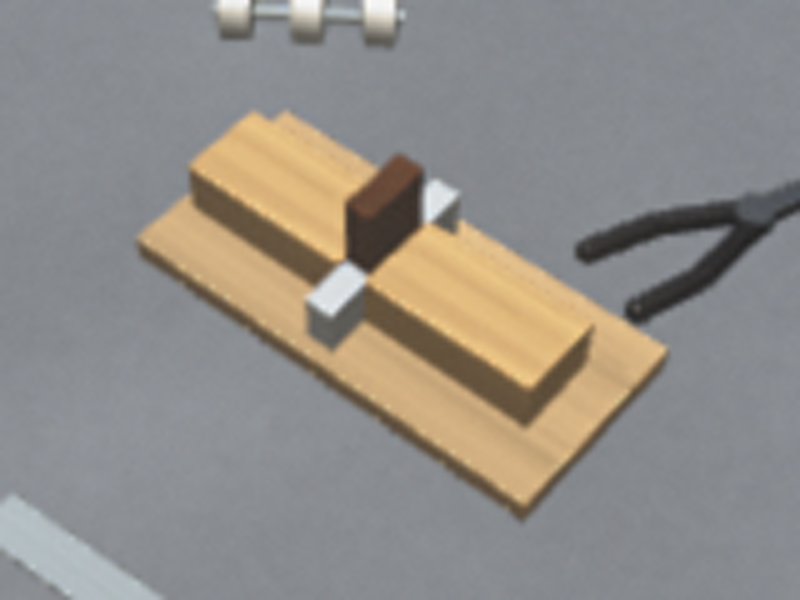

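View pics/t14f.png

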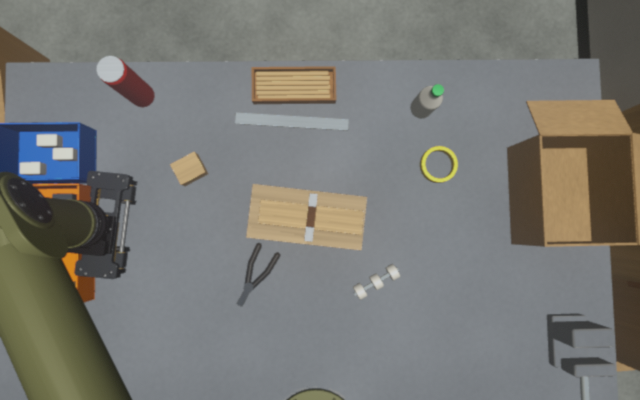

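Run:
```python
from sl import *
d=get_image("top")
fx=lambda p:(np.array(p,float)+.5)/5-.5+[235,150]
print("block outer",f(d,fx([(130,250),(118,366)]),.058),"glued inner",f(d,fx([(408,281),(398,400)]),.058),"glued outer",f(d,fx([(653,305),(638,423)]),.058))
print("spacer",f(d,fx([(371,219),(412,220),(391,457),(348,454)]),.054))
```

```text
t 21.75 p [0.5371 0.375  0.2306] phi -7.26 zax [-0.001 -0.002 -1.   ] F [ 0.6 -0.7  0.5] grip 1.002 q [-0.95  0.34  0.4   1.44 -0.13  1.39 -0.68]
tcp [-0.0603  0.3787]
block outer [[0.0287, 0.1368], [-0.0295, 0.136]] glued inner [[0.0286, -0.0029], [-0.0311, -0.0044]] glued outer [[0.0301, -0.1266], [-0.0295, -0.1252]]
spacer [[0.0578, 0.0189], [0.0596, -0.0017], [-0.0598, -0.0041], [-0.0607, 0.0174]]
```

```bash
python3 -c "
from bench import *
print(close_job())"
```

```text
the job is handed in; nothing more can be done
None
```

I stood the spacer on the board against the glued block's inner end. Then I laid the loose block behind it, slid it up until the force showed contact, released it and moved the arm clear. The job was handed in at about 22 s of the 54 s allowed; it reports no verdict.

What the last checks showed:
- **Gap:** the loose block's outer end measured 139.7 and 140.4 mm from the glued block's inner face in the top view. That leaves about 20 mm for the spacer (18.5 to 24 mm allowed).
- **Alignment:** the blocks' sides are flush to about 1 mm. The spacer is centred to about 1 mm and parallel to within about 0.02 rad.
- **Contact:** the spacer stopped against the glued block at about 7 N. The loose block stopped against the spacer at about 8 N.
- **Bystanders:** offcut, tape, pliers, rollers and ruler look unmoved in the final top picture. I checked that by eye and did not measure them.

One disagreement: the top and wrist cameras differed by 2 to 4 mm along the board, about what their calibration allows. I settled the final positions by contact, not by pixels.

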